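# Screw the lid onto the flour jar

## Robot

A 6-joint arm with a two-finger parallel gripper is mounted at the origin on the work surface. World frame = base frame: x ahead of the robot, y to its left, z up, the work surface at z = 0. Lengths are in mm, angles in degrees, forces in N, time in s.
With the tool pointing down it reaches from about 350 to 925 mm from the base axis. Payload 6.4 kg.
Tool frame: the origin (TCP) lies at the centre of the arm's flange, where the gripper is bolted on; the fingertips stand 173 mm ahead of it and the grasp point (between the pads) lies 155 mm ahead of it (grip_point_offset is the distance from the TCP to the grasp point, in mm); y points along the fingers, x is the direction in which the jaws open and shut, and the axes are right-handed (so a half turn about y gives the same grasp; the last joint's range is limited). The gripper opens to 85 mm and grips with 20 to 120 N. Pads are 22 mm wide; open, the fingers measure 114 mm over their backs; the gripper's body (76 mm by 85 mm) begins 54 mm behind the grasp point. The pads swing forward as they close: fully open they stand 13 mm farther back than shut.
Start: joints at [-86.809, 14.043, 89.255, -0, 76.702, -9.975], TCP at [148.063, -632.924, 404.69] pointing down, gripper open.
Joint ranges: [-179.41, 179.41], [-58.25, 129.5], [7.25, 145.43], [-54.29, 234.29], [11.92, 165.04], [-157.13, 157.13]. Speed limits (degrees/s): [147.25, 147.25, 180, 180, 180, 180].

## Interface

Orientations are given as [roll, pitch, yaw] about the fixed x, y, z axes, in that order (R = Rz(yaw) Ry(pitch) Rx(roll)).
In Python, from plant import * gives the robot as it stands.
- The arm moves only by the shell command python3 -m inch 'ROWS' [FORCE]. ROWS is JSON, a list of rows, each a list of 5 numbers: the opening, from 0 (shut) to 1 (fully open), then the shift along the world's x, y, z in m, then the turn about the world's z in rad. In form: [[grip, dx, dy, dz, twist], ...]. A call has 1 to 20 rows; each row shifts and turns the pose as measured when the row begins; what a row does not reach is not made up. A row lasts 1/10 s, in which the tool goes at most 50 mm and 8.59 degrees, less where a joint would pass 70% of its speed; a pose out of reach is approached as far as the arm can. A call is refused whole if a number of a shift passes 0.05 or a number of a turn 0.15, either way. A call with a gripper value outside its range is refused whole. The fingers move at their own pace and stop on an object; FORCE is the grip in N (left out, the last holds). Time passes only in rows, so rows that do not move let the fingers close. It gives the time, the measured TCP pose, the force and the opening at its end, in the units of the state.
- read_state(): the state, without advancing time (a new reading comes with each control period).
- grab_frame(name): name is "side" or "top" or "wrist"; returns a dict with "img" (480x640x3 uint8, blue, green, red), "depth" (480x640 float32, mm along the optical axis (not along the pixel's ray), 0 where there is no reading), "intrinsics" (3x3 intrinsics, pixels), "k1" (the pictures are not rectified: a ray, as slopes to the right and down, at radius r is drawn at 1 + k1 r^2 times it, then the intrinsics apply), "xyz" and "attitude" of the camera in the world. Camera axes: x right, y down, z forward; pixel columns grow to the right and rows downward; lengths in mm; the calibration is good to about 2 mm. A picture is of the moment at which its call begins.
- hand_in(): hands the job in, once; it reports no verdict.
The state is a dict: "t": time; "joint_positions": joint angles; "joint_velocities": joint speeds; "effort": joint torques, N m; "ee_pos": TCP position; "ee_rot": TCP orientation; "wrist_force": force on the tool from outside, world axes, zero at the start; "wrist_torque": the same for the moment, N m; "width": finger opening in mm.
Only numpy, scipy, OpenCV 4.12 (cv2) and the standard library are available. Lean on these libraries where they do the work, as an engineer would, in place of code of your own. Each camera call takes 0.05 s, during which the arm holds its last target.

## Task

Take the steel lid off its sloping rest by its wooden bar and set it level on the neck of the square stoneware jar, so that its lugs rest on top of the thread ridges. Turn it back (anticlockwise seen from above) until it drops into the thread starts, then screw it clockwise fully home against its stop and let go. Leave the bowl, ring mould and clip-lid jar where they are.

Things in the scene. Friction and masses are not known exactly. Their poses are not given: they have to be found in the camera images.
- jar: White stoneware jar fixed in a beech tray (156 mm square, 26 high) screwed to the table. Body 116 mm square, its shoulder 100 mm up; above it a round open neck, radius 39.5, with an outside thread (radius 48). Origin: on the neck's axis at the table; z up, x and y square to the flats. The thread repeats every 90 deg: one start at the middle of each flat.
- jar_rim (a point): Centre of the jar's mouth, 137 mm above the jar's origin. The top 9 mm of the neck taper to radius 33 mm, which guides the lid. In the next entries lug angles are about the jar's z, in deg from the middle of a flat, anticlockwise from above positive.
- jar_start (a point): In the thread start at the jar's +x flat (44 mm out, on the floor of the gap, z 113 mm). From -14 to +14 deg the gap is open from above. From -14 to -70 runs a ridge 3.5 mm thick, its top falling from z 124 to 118 mm; a lug can pass under it: the channel below is 7.5 mm high and its floor falls from z 113 to 107 mm.
- jar_stop (a point): Top (z 129 mm) of the stop post at 14 to 20 deg; like the rest, one per flat. No lug passes a post: a lug on top of a ridge gets off only by turning anticlockwise into the gap, where it drops about 11 mm; turned clockwise from there it runs under the ridge until, centred at -66 deg, it meets the next post: fully home.
- lid: Loose steel screw lid, 107 mm across, 35 deep, open below, about 0.25 kg, with a beech bar on top. Origin: centre of the skirt's lower edge; z along the axis to the bar, y along the bar. Its origin is about 119.5 mm above the jar's with lugs mid-ridge, 112 dropped in, 106.5 fully home. It runs freely: to drop it needs light pressing or a loose hold. Starts tilted 35 deg, bar up, on the rest.
- lid_bar (a point): Middle of the lid's beech bar, 53 mm along z from the lid's origin. The bar is 72 mm long (lid y), 22 mm wide (lid x, the width to grip) and 36 mm high (35 to 71 mm from the lid's origin).
- lid_lug (a point): One of four round lugs, 6 mm thick, inside the skirt (inner radius 50) at the lid's +x, +y, -x, -y, reaching in to radius 41.5, undersides 1 mm above the skirt's edge; this one at +x, 44.5 mm out. Play on the neck 2 mm. Bar diagonal (45 deg) to the jar's flats: all lugs over ridges; bar square to them: all over the gaps.
- lid_rest: Dark wooden rest fixed to the table, 120 x 130 mm, 105 high: a board tilted 35 deg with a ledge (12 mm proud) along its low edge. Origin: centre of its foot on the table; z up. The board faces up and to the rest's -x, roughly to the robot. The lid lies on it, its z square to the board, the bar level along the rest's y, its origin 4 mm to -x and 64 mm up.
- bowl: Bystander: terracotta bowl, 140 mm across, 65 mm high. Origin: centre of its underside.
- ring_mould: Bystander: steel ring mould, 80 mm across, 50 mm high. Origin: centre of its underside.
- clip_jar: Bystander: closed glass jar with clip-on lid, 90 mm across, 133 mm high. Origin: centre of its underside.
There are look-alikes about, which are no part of the job. What is shaped like the lid but purple or yellow is not meant.

How it is judged (in metres and radians):
On the way, in this order (a step that is already met when the one before it is completed fails the run):
1. the lid rests level on top of the jar's thread ridges (its origin 114.5 to 125.5 mm above the jar's, within 4 mm of the axis, tilt under 4 deg) for 0.2 s (z of lid in the frame of jar between 0.1145 and 0.1255 m and horizontal distance between lid and jar below 0.004 m and angle between lid's own z axis and vertical below 0.07 rad and contact force between lid and jar above 0.3 N), for 0.2 s.
2. the lid has dropped level into the thread starts (origin under 113.5 mm above the jar's) (z of lid in the frame of jar between 0.1 and 0.1135 m and horizontal distance between lid and jar below 0.004 m and angle between lid's own z axis and vertical below 0.07 rad), for 0.1 s.
At the end, for the whole second after the job is handed in: The lid sits level on the jar (within 4 mm of its axis, tilt under 4 deg), screwed home: its origin 103 to 108.3 mm above the jar's and its lugs within 6 deg of the stop (lugs at 66 deg clockwise from the middles of the flats, give or take 6), at rest and released (z of lid in the frame of jar between 0.103 and 0.1083 m and horizontal distance between lid and jar below 0.004 m and angle between lid's own z axis and vertical below 0.07 rad and (angle between the x axis of lid and the x axis of jar, either way round between 1.047 and 1.257 rad or angle between the x axis of lid and the x axis of jar, either way round between 0.314 and 0.524 rad) and linear speed of lid below 0.02 m/s and angular speed of lid below 0.1 rad/s); the robot touches nothing.
It fails at once if the terracotta bowl is moved more than 20 mm (distance of bowl from where it was at the start of the episode above 0.02 m).
It fails at once if the ring mould is moved more than 20 mm (distance of ring_mould from where it was at the start of the episode above 0.02 m).
It fails at once if the clip-lid jar is moved more than 20 mm (distance of clip_jar from where it was at the start of the episode above 0.02 m).
It also fails if it takes over 48 s, if anything falls off the work surface, if the arm or the gripper's body presses on something with over 40 N, if the wrist force passes 120 N, or if a joint passes its speed limit or range.

## Working session

There is one attempt and no reset: what is moved stays moved. The work goes in short steps, Python scripts to look and compute and a shell command to move; the robot and the scene stay as the last step left them, time stands still between calls to the robot, and variables do not carry over. Pictures are saved under pics/ and viewed, and the job is handed in when it is done.

```bash
ls; mkdir -p pics
cat > h.py <<'E'
from plant import *
import numpy as np, cv2
from scipy.spatial.transform import Rotation as R
E
python3 - <<'E'
from h import *
s=read_state(); print(s)
for n in ["side","top","wrist"]:
    f=grab_frame(n); cv2.imwrite(f"pics/{n}0.png",f["img"]); np.savez(f"{n}0.npz",**f)
    print(n,f["intrinsics"],f["k1"],f["xyz"],f["attitude"],type(f["attitude"]))
E
```

```text
pics
{'t': 0.0, 'joint_positions': array([-8.68087294e+01,  1.40853553e+01,  8.93256810e+01,  1.72111348e-05,
        7.67030244e+01, -9.97499697e+00]), 'joint_velocities': array([-0.01782434,  0.08805651, -0.05126404,  0.11864298,  0.02984665,
        0.00534851]), 'effort': array([-2.08636078e-05, -4.29507458e+01, -3.26125145e+01, -1.12856787e-04,
        5.35803250e-03, -1.90542954e-05]), 'ee_pos': array([ 148.0504803 , -632.6793066 ,  403.55896686]), 'ee_rot': array([-89.98022607,   0.11233361, -76.83371698]), 'wrist_force': array([-0.45907858,  0.54415979, -0.09886798]), 'wrist_torque': array([ 0.01594713, -0.05721429,  0.03149136]), 'width': 85.30898690090459}
side [[566.24386273   0.         321.93149499]
 [  0.         566.24386273 240.46933789]
 [  0.           0.           1.        ]] -0.17619394140487984 [ 109.39011811  747.23140342 1217.1787192 ] [-142.23219518   -0.84817932 -149.568492  ] <class 'numpy.ndarray'>
top [[452.34981761   0.         317.08577601]
 [  0.         452.34981761 239.02547605]
 [  0.           0.           1.        ]] -0.0938172141300272 [4.25661030e+02 6.62680628e-01 1.15923197e+03] [-173.56868043   -1.32029905  -90.30154444] <class 'numpy.ndarray'>
wrist [[342.61401366   0.         318.40820045]
 [  0.         342.61401366 241.8377438 ]
 [  0.           0.           1.        ]] 0.003788718719014656 [ 217.16532112 -617.31918605  372.22630701] [163.6561694    0.17327217 -76.84591692] <class 'numpy.ndarray'>
```

View pics/side0.png

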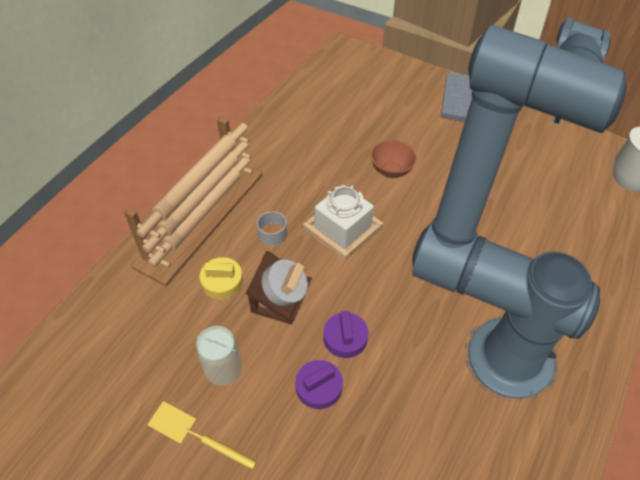

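View pics/top0.png

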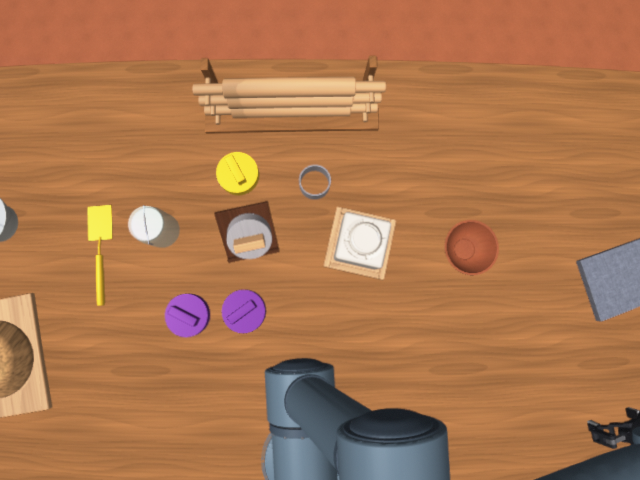

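View pics/wrist0.png

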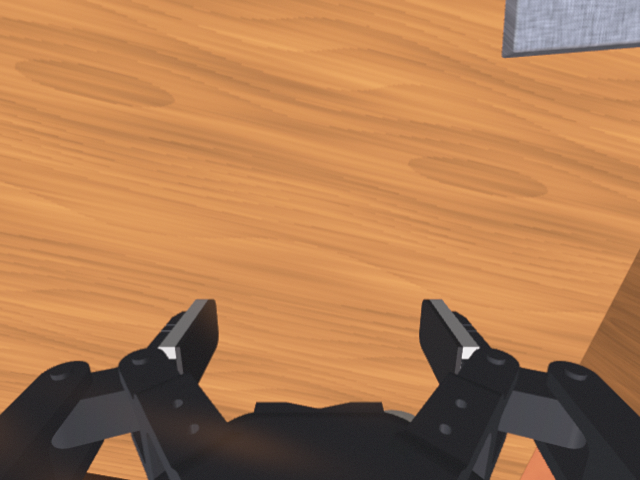

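```bash
cat >> h.py <<'E'
def load(n): return dict(np.load(n+".npz",allow_pickle=True))
def ray(f,px):
    K=f["intrinsics"];k=float(f["k1"]);px=np.atleast_2d(np.asarray(px,float))
    d=np.c_[(px[:,0]-K[0,2])/K[0,0],(px[:,1]-K[1,2])/K[1,1]]
    u=d.copy()
    for _ in range(30): u=d/(1+k*(u**2).sum(1,keepdims=True))
    v=np.c_[u,np.ones(len(u))]
    return f["xyz"],v@R.from_euler("xyz",f["attitude"],degrees=True).as_matrix().T
def onz(f,px,z):
    o,v=ray(f,px); return o+v*((z-o[2])/v[:,2])[:,None]
def dep(f,px):
    o,v=ray(f,px);px=np.atleast_2d(px).astype(int); return o+v*f["depth"][px[:,1],px[:,0]][:,None]
def crop(f,x0,y0,x1,y1,name,s):
    cv2.imwrite("pics/"+name,cv2.resize(f["img"][y0:y1,x0:x1],None,fx=s,fy=s,interpolation=cv2.INTER_CUBIC))
def cloud(f,x0,y0,x1,y1):
    X,Y=np.meshgrid(np.arange(x0,x1),np.arange(y0,y1));px=np.c_[X.ravel(),Y.ravel()]
    return px,dep(f,px)
E
python3 - <<'E'
from h import *
t=load("top0");s=load("side0")
crop(t,200,190,400,290,"c_top.png",4)
crop(s,240,170,400,330,"c_side.png",3.7)
# table check
for n,f,px in (("t",t,[(300,300),(430,330),(440,150),(330,330)]),("s",s,[(400,250),(180,300)])):
    print(n,dep(f,px).round(1).tolist())
E
```

```text
t [[400.3, 17.5, 1.5], [320.8, -315.1, -1.2], [795.5, -357.7, 1.3], [324.2, -58.2, 0.5]]
s [[374.1, -154.4, 2.0], [782.1, 276.0, 1.8]]
```

View pics/c_top.png

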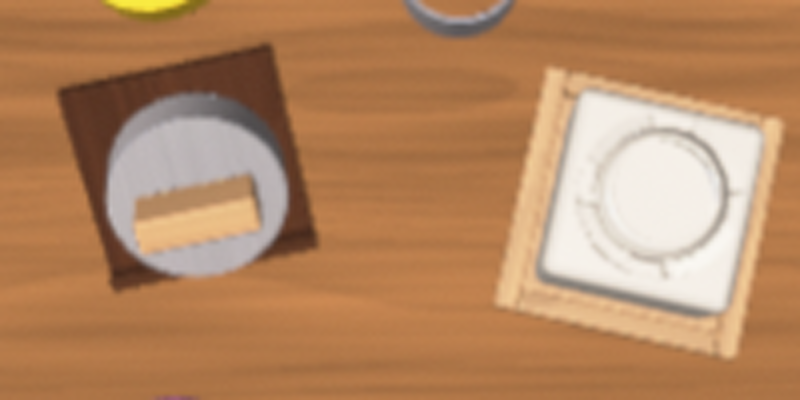

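View pics/c_side.png

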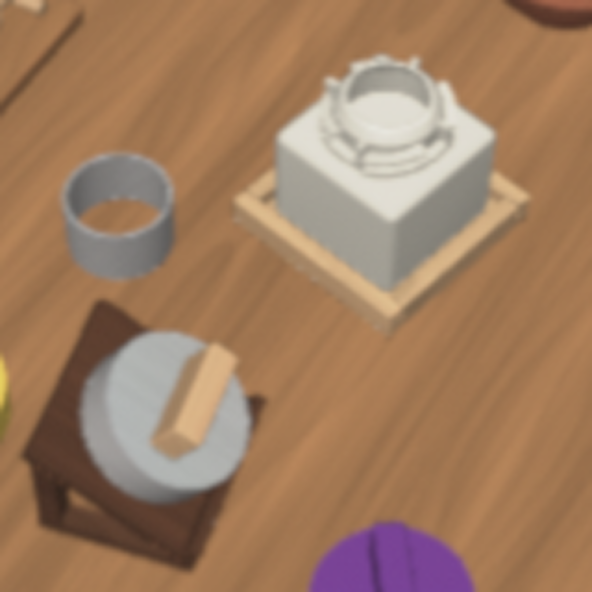

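```bash
cat > m.py <<'E'
from h import *
t=load("top0");s=load("side0")
def hsv(f,px): 
    H=cv2.cvtColor(f["img"],cv2.COLOR_BGR2HSV); return H[px[:,1],px[:,0]].astype(int)
def rect(P):
    (c,wh,a)=cv2.minAreaRect(P[:,:2].astype(np.float32)); return np.round(c,1),np.round(wh,1),round(a,1)
for n,f,jb,lb in (("top",t,(320,200,400,285),(212,205,280,265)),("side",s,(300,175,390,260),(245,255,315,325))):
    px,P=cloud(f,*jb);h=hsv(f,px)
    w=(h[:,1]<60)&(h[:,2]>120)
    m=w&(abs(P[:,2]-100)<4); print(n,"shoulder",m.sum(),rect(P[m]),np.median(P[m,2]))
    # colour-only: white contour top face cast on z=100 (top cam)
    # tray: tan, z near 26
    m=(h[:,1]>60)&(abs(P[:,2]-26)<5)&(h[:,2]>150); print(n,"tray",m.sum(),rect(P[m]),np.median(P[m,2]))
    m=w&(P[:,2]>131); 
    if m.sum()>5: c,r=cv2.minEnclosingCircle(P[m,:2].astype(np.float32)); print("neck top",m.sum(),c,r,P[m,2].max())
    px,P=cloud(f,*lb);h=hsv(f,px)
    g=(h[:,1]<50)&(P[:,2]>40)
    Q=P[g]; 
    # plane fit RANSAC-ish
    best=None;rng=np.random.default_rng(0)
    for _ in range(400):
        a=Q[rng.choice(len(Q),3,False)];nn=np.cross(a[1]-a[0],a[2]-a[0])
        if np.linalg.norm(nn)<200: continue
        nn/=np.linalg.norm(nn);e=abs((Q-a[0])@nn)<2
        if best is None or e.sum()>best.sum(): best=e
    I=Q[best];c=I.mean(0);nn=np.linalg.svd(I-c)[2][2];nn*=np.sign(nn[2])
    print(n,"lid top",best.sum(),len(Q),"n",nn.round(3),"tilt",np.degrees(np.arccos(nn[2])).round(1),"az",np.degrees(np.arctan2(nn[1],nn[0])).round(1))
    # disc centre in-plane
    u=np.cross(nn,[0,0,1]);u/=np.linalg.norm(u);v=np.cross(nn,u)
    uv=np.c_[(I-c)@u,(I-c)@v].astype(np.float32);cc,r=cv2.minEnclosingCircle(uv)
    top=c+cc[0]*u+cc[1]*v;print("disc centre",top.round(1),r,"-> lid origin",(top-35*nn).round(1),"bar",(top+18*nn).round(1))
    hh=(P-top)@nn
    b=(h[:,0]>8)&(h[:,0]<25)&(h[:,1]>70)&(hh>30)&(hh<42)
    B=P[b];uvb=np.c_[(B-top)@u,(B-top)@v].astype(np.float32);rr=cv2.minAreaRect(uvb);print("bar top",b.sum(),rr,np.median(hh[b]),"centre",(top+rr[0][0]*u+rr[0][1]*v+18*nn).round(1))
    print("u",u.round(3),np.degrees(np.arctan2(u[1],u[0])).round(1))
E
python3 m.py
```

```text
top shoulder 1215 (array([ 543.2, -133.3]), array([112.2, 113.2]), 76.5) 100.1602001371864
top tray 982 (array([ 543.4, -134.4]), array([154.3, 155.9]), 77.0) 25.85730796375367
neck top 297 (498.4984130859375, -78.36519622802734) 107.47421264648438 1159.231969783931
top lid top 663 1197 n [-0.566 -0.114  0.816] tilt 35.3 az -168.6
disc centre [545.9 136.5  93.7] 53.44260787963867 -> lid origin [565.7 140.5  65.2] bar [535.7 134.4 108.4]
bar top 258 ((0.035793304443359375, -0.639897346496582), (21.502925872802734, 71.78440856933594), 89.30066680908203) 35.52421279027568 centre [536.2 134.6 108.8]
u [-0.197  0.98   0.   ] 101.4
side shoulder 507 (array([ 542.1, -134.8]), array([118.8, 114.9]), 76.2) 101.20763846033196
side tray 545 (array([ 543.8, -135.4]), array([160.2, 159.4]), 77.2) 27.494914664454654
neck top 260 (327.6283264160156, 281.74468994140625) 514.1068725585938 1217.1787191958517
side lid top 519 1267 n [-0.565 -0.147  0.812] tilt 35.7 az -165.4
disc centre [544.3 136.   94.5] 53.60287094116211 -> lid origin [564.  141.2  66.1] bar [534.1 133.4 109.1]
bar top 244 ((0.8085403442382812, -1.0620098114013672), (23.523155212402344, 74.70096588134766), 88.12713623046875) 35.8948047672274 centre [534.7 134.4 109.7]
u [-0.252  0.968  0.   ] 104.6
```

The steel lid with the beech bar is at top (249,237) and side (285,283). The look-alikes are yellow at top (237,172) and purple at (187,315) and (244,311). Only the grey lid on the dark rest fits, and the crop confirms it.

The tool stays vertical and the bar is level only along its length. So I'll grip the bar by its ends, set the lid on clear table so it falls level, then regrip it across the width.

```bash
python3 -m inch '[[1,0.028,0.035,0,0],[1,0.028,0.035,0,0],[1,0.028,0.035,0,0],[1,0.028,0.035,0,0],[1,0.028,0.035,0,0],[1,0.028,0.035,0,0],[1,0.028,0.035,0,0],[1,0.028,0.035,0,0],[1,0.028,0.035,0,0],[1,0.028,0.035,0,0]]' 40
python3 -m inch '[[1,0.011,0.046,0,0],[1,0.011,0.046,0,0],[1,0.011,0.046,0,0],[1,0.011,0.046,0,0],[1,0.011,0.046,0,0],[1,0.011,0.046,0,0],[1,0.011,0.046,0,0],[1,0.011,0.046,0,0]]'
```

```text
t: 1.15
ee_pos: [431.4, -271.0, 400.3]
ee_rot: [-90.0, 0.3, -77.5]
wrist_force: [1.1, -0.2, -0.5]
width: 85.0
t: 1.95
ee_pos: [520.7, 112.6, 399.7]
ee_rot: [-89.9, 0.2, -77.5]
wrist_force: [0.8, -0.3, -0.1]
width: 85.3
```

```bash
python3 -m inch '[[1,0.010,0.021,-0.035,0],[1,0,0,-0.035,0.0],[1,0,0,0,0]]'
python3 - <<'E'
from h import *
f=grab_frame("wrist");np.savez("w1.npz",**f);cv2.imwrite("pics/w1.png",f["img"]);s=read_state();print(s["ee_pos"],s["ee_rot"],f["xyz"],f["attitude"])
E
```

```text
t: 2.25
ee_pos: [530.8, 140.8, 329.0]
ee_rot: [-89.7, 0.2, -77.0]
wrist_force: [-0.3, -0.5, -0.4]
width: 85.5
[531.6830968  140.54247302 331.65919363] [-89.46248706   0.20723111 -77.01601532] [600.08538564 156.10545108 297.86397597] [163.93097822   0.31150081 -76.99263423]
```

View pics/w1.png

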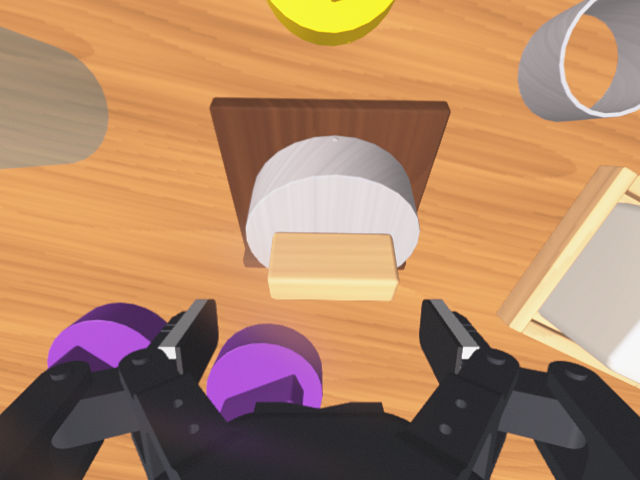

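Run:
```python
from h import *
f=load("w1")
# top face corners: upper edge high corner z=109+21, lower edge z=109+8.4
for z,p in ((130,[(276,233),(392,235)]),(117.4,[(269,279),(399,281)])):
    P=onz(f,p,z);print(P.round(1).tolist(),P.mean(0).round(1),np.degrees(np.arctan2(*(P[0]-P[1])[[1,0]])), np.linalg.norm(P[0]-P[1]))
px,P=cloud(f,285,245,385,270);print(P.mean(0))
```

```text
[[552.4, 168.1, 130.0], [564.7, 110.6, 130.0]] [558.6 139.4 130. ] 102.06772067530596 58.742919532415485
[[521.5, 167.7, 117.4], [537.1, 95.8, 117.4]] [529.3 131.7 117.4] 102.19064288337071 73.59079170594379
[542.35967594 134.4933765  116.05276806]
```

Run:
```python
from h import *
f=load("w1")
for z,p,o in ((100.6,[(276,233),(392,235)],19.3),(130,[(269,279),(399,281)],-1.3)):
    P=onz(f,p,z);m=P.mean(0);a=np.radians(12.5);print(m.round(1),np.degrees(np.arctan2(*(P[0]-P[1])[[1,0]])), np.linalg.norm(P[0]-P[1]),"barcentre",(m[:2]-o*np.array([np.cos(a),np.sin(a)])).round(1))
```

```text
[551.3 136.4 100.6] 102.06772067530599 69.0312605790608 barcentre [532.5 132.2]
[534.3 133.4 130. ] 102.19064288337076 68.45268050952885 barcentre [535.5 133.7]
```

```bash
python3 -m inch '[[1,-0.002,-0.008,0,0],[1,0,0,0,0]]'
python3 -m inch '[[1,0,0,-0.025,0],[1,0,0,-0.025,0],[1,0,0,0,0]]'
```

```text
t: 2.5
ee_pos: [530.3, 131.3, 334.7]
ee_rot: [-89.2, 0.1, -77.1]
wrist_force: [-0.1, 0.4, 0.8]
width: 85.5
t: 2.8
ee_pos: [532.5, 128.6, 290.7]
ee_rot: [-88.5, 0.0, -77.3]
wrist_force: [0.4, 0.6, -0.2]
width: 84.9
```

```bash
python3 -m inch '[[1,-0.007,0.004,-0.012,0]]'; python3 -m inch '[[1,0,0,-0.010,0]]'
python3 - <<'E'
from h import *
s=read_state();print(s);f=grab_frame("wrist");cv2.imwrite("pics/w2.png",f["img"])
E
```

```text
t: 2.9
ee_pos: [527.3, 131.9, 282.1]
ee_rot: [-88.1, -0.1, -77.4]
wrist_force: [0.5, -0.1, -0.3]
width: 85.2
t: 3.0
ee_pos: [526.7, 132.0, 272.3]
ee_rot: [-88.1, -0.1, -77.4]
wrist_force: [0.3, 0.1, 1.2]
width: 85.5
{'t': 3.0, 'joint_positions': array([  2.05673786,   8.79962884, 110.40419789,   0.32973764,
        58.90176902,  79.32632984]), 'joint_velocities': array([ -0.9803355 ,   8.04339537,  -0.61506611,  -0.05731992,
       -12.08024595,  -0.18528634]), 'effort': array([-4.07343486e-02, -3.63335681e+01, -2.92036772e+01,  2.21962453e-02,
        5.33253327e-02,  2.93168344e-02]), 'ee_pos': array([526.69420264, 131.98580283, 272.29083217]), 'ee_rot': array([-8.80854655e+01, -6.78860014e-02, -7.74363702e+01]), 'wrist_force': array([0.31166958, 0.057678  , 1.15835002]), 'wrist_torque': array([ 0.00358361,  0.06804176, -0.07300169]), 'width': 85.5092196246273}
```

View pics/w2.png

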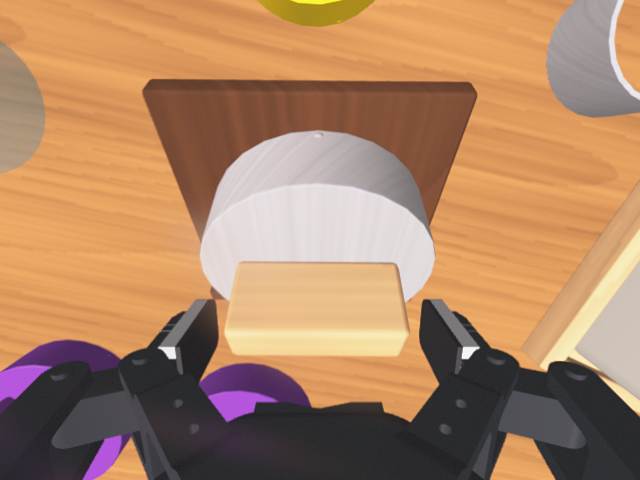

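```bash
python3 -m inch '[[1,-0.002,0,-0.008,0]]'; python3 -m inch '[[0.6,0,0,0,0],[0.6,0,0,0,0],[0.6,0,0,0,0]]' 50
python3 - <<'E'
from h import *
s=read_state();print(s["wrist_force"],s["wrist_torque"]);f=grab_frame("wrist");cv2.imwrite("pics/w3.png",f["img"])
E
```

```text
t: 3.15
ee_pos: [525.4, 131.8, 264.3]
ee_rot: [-88.0, -0.1, -77.4]
wrist_force: [0.2, -0.2, -0.0]
width: 85.1
t: 3.45
ee_pos: [524.8, 131.9, 263.8]
ee_rot: [-88.1, -0.1, -77.4]
wrist_force: [-0.5, -0.9, -3.7]
width: 71.3
[-0.49741774 -0.89136529 -3.72359293] [-0.0520853   0.06681252 -0.073943  ]
```

View pics/w3.png

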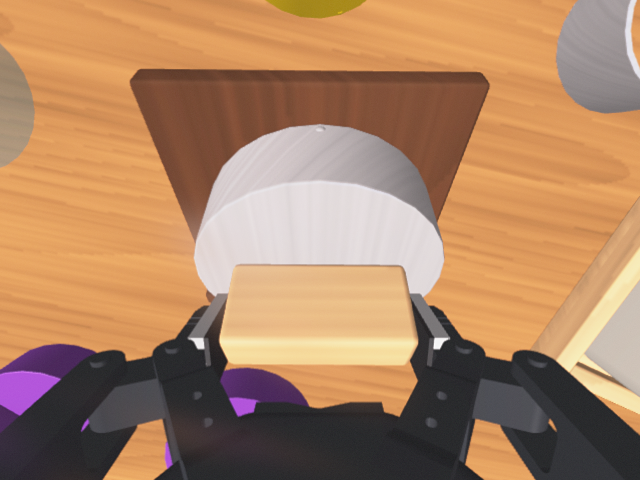

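```bash
python3 -m inch '[[0.6,0,0,0.03,0],[0.6,0,0,0.04,0],[0.6,0,0,0.04,0],[0.6,-0.023,-0.030,0,0],[0.6,-0.023,-0.030,0,0],[0.6,-0.023,-0.030,0,0],[0.6,-0.023,-0.030,0,0],[0.6,-0.023,-0.030,0,0],[0.6,0,0,0,0]]'
python3 - <<'E'
from h import *
for n in("wrist","side","top"):
    f=grab_frame(n);cv2.imwrite(f"pics/{n}4.png",f["img"]);np.savez(n+"4.npz",**f)
s=read_state();print(s["t"],s["ee_pos"],s["ee_rot"],s["wrist_force"])
a=cv2.imread("pics/wrist4.png");b=cv2.imread("pics/side4.png");cv2.imwrite("pics/cmb4.png",cv2.resize(np.hstack([a,b]),(800,300)))
E
```

```text
t: 4.4
ee_pos: [403.2, -21.6, 373.4]
ee_rot: [-88.4, -0.1, -77.2]
wrist_force: [0.1, 0.1, -3.3]
width: 71.2
4.55 [405.07563674 -19.5441223  374.01074958] [-88.31769158  -0.09680847 -76.94432954] [ 0.26318354  0.07181221 -3.18536427]
```

View pics/cmb4.png

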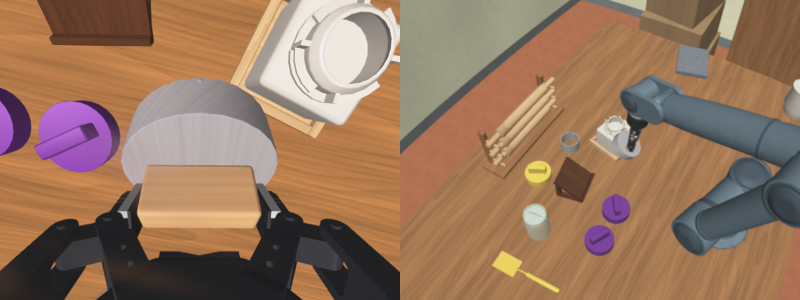

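```bash
python3 -m inch '[[0.6,0,0,-0.035,0],[0.6,0,0,-0.035,0],[0.6,0,0,-0.035,0],[0.6,0,0,-0.02,0],[0.6,0,0,0,0]]'
```

```text
t: 5.05
ee_pos: [408.0, -15.5, 247.0]
ee_rot: [-88.0, -0.2, -76.4]
wrist_force: [0.6, 0.0, -3.8]
width: 71.1
```

```bash
python3 -m inch '[[0.6,0,0,-0.006,0]]' 20;python3 -m inch '[[0.6,0,0,-0.006,0]]';python3 -m inch '[[0.6,0.004,0,-0.005,0]]'
```

```text
t: 5.15
ee_pos: [409.1, -15.0, 241.7]
ee_rot: [-87.9, -0.3, -76.3]
wrist_force: [1.0, -1.1, -2.2]
width: 71.2
t: 5.25
ee_pos: [409.7, -14.7, 236.1]
ee_rot: [-87.8, -0.3, -76.3]
wrist_force: [0.6, -1.0, -2.2]
width: 71.2
t: 5.35
ee_pos: [414.2, -14.5, 231.5]
ee_rot: [-87.8, -0.3, -76.2]
wrist_force: [-0.1, -0.0, -3.1]
width: 70.7
```

```bash
python3 -m inch '[[0.6,0.004,0,-0.005,0]]';python3 -m inch '[[0.6,0.006,0,-0.004,0]]';python3 -m inch '[[0.6,0.008,0.001,-0.003,0]]'
```

```text
t: 5.45
ee_pos: [419.7, -14.5, 228.2]
ee_rot: [-87.6, -0.3, -76.3]
wrist_force: [-6.1, 8.1, 24.1]
width: 70.9
t: 5.55
ee_pos: [427.3, -14.2, 226.6]
ee_rot: [-87.6, -0.1, -76.4]
wrist_force: [-8.4, 10.7, 20.1]
width: 70.8
t: 5.65
ee_pos: [435.6, -12.8, 225.0]
ee_rot: [-87.9, 0.1, -76.4]
wrist_force: [-26.8, 8.6, 32.6]
width: 71.0
```

```bash
python3 -m inch '[[0.6,0.008,0.002,-0.002,0]]';python3 - <<'E'
from h import *
f=grab_frame("wrist");cv2.imwrite("pics/w5.png",f["img"]);np.savez("w5.npz",**f)
s=read_state();print(s["wrist_force"])
E
```

```text
t: 5.75
ee_pos: [442.7, -10.5, 224.4]
ee_rot: [-88.7, 0.4, -76.5]
wrist_force: [-43.1, 2.9, 53.6]
width: 71.1
[-27.87655648   5.95296244  31.07321133]
```

View pics/w5.png

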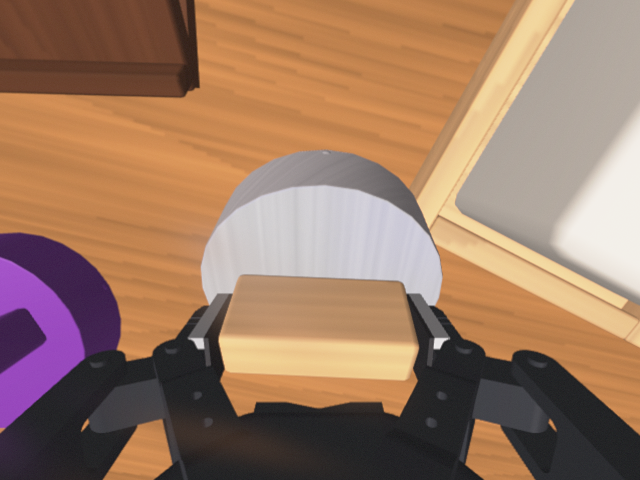

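```bash
python3 -m inch '[[0.6,-0.01,-0.003,0.006,0],[0.6,-0.02,-0.003,0.002,0],[0.6,-0.01,0,0.0,0],[0.6,0,0,0,0]]'
```

```text
t: 6.2
ee_pos: [405.0, -16.5, 235.0]
ee_rot: [-88.3, 0.3, -76.5]
wrist_force: [-0.7, -0.2, -3.3]
width: 70.8
```

```bash
python3 -m inch '[[0.6,0,0,-0.004,0],[0.6,0,0,-0.002,0]]'; python3 -m inch '[[1,0,0,0,0],[1,0,0,0,0],[1,0,0,0,0],[1,0,0,0,0],[1,0,0,0.03,0],[1,0,0,0.04,0],[1,-0.01,0,0.04,0],[1,-0.02,0,0.03,0]]'
python3 - <<'E'
from h import *
for n in("wrist","top","side"):
    f=grab_frame(n);cv2.imwrite(f"pics/{n}6.png",f["img"]);np.savez(n+"6.npz",**f)
s=read_state();print(s["ee_pos"],s["ee_rot"],s["wrist_force"])
a=cv2.imread("pics/wrist6.png");b=cv2.imread("pics/top6.png");cv2.imwrite("pics/cmb6.png",cv2.resize(np.hstack([a,b]),(800,300)))
E
```

```text
t: 6.4
ee_pos: [406.2, -16.8, 229.5]
ee_rot: [-88.2, 0.2, -76.5]
wrist_force: [-1.0, 0.8, -2.9]
width: 71.3
t: 7.2
ee_pos: [376.7, -16.7, 371.3]
ee_rot: [-88.5, 0.5, -76.4]
wrist_force: [0.3, 0.6, 0.6]
width: 85.4
[376.46770321 -16.69735733 371.27590412] [-88.32336403   0.31131494 -76.49034224] [ 1.46038175 -0.12559293 -0.07214789]
```

View pics/cmb6.png

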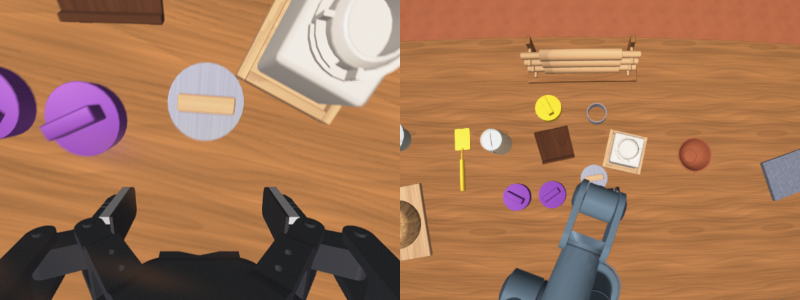

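```bash
cat > lidm.py <<'E'
from h import *
import sys
f=load(sys.argv[1]); zb=float(sys.argv[2]) if len(sys.argv)>2 else 0
px,P=cloud(f,0,0,640,300)
ok=(f["depth"][px[:,1],px[:,0]]>0)
H=cv2.cvtColor(f["img"],cv2.COLOR_BGR2HSV)[px[:,1],px[:,0]].astype(int)
b=ok&(abs(P[:,2]-71-zb)<7)&(H[:,1]>50)&(H[:,0]<30)
m=np.zeros((480,640),np.uint8);m[px[b,1],px[b,0]]=255
n,l,st,ce=cv2.connectedComponentsWithStats(m)
for i in range(1,n):
    if st[i,4]<300: continue
    c=max(cv2.findContours((l==i).astype(np.uint8),cv2.RETR_EXTERNAL,cv2.CHAIN_APPROX_NONE)[0],key=len)[:,0]
    Q=onz(f,c,71+zb);r=cv2.minAreaRect(Q[:,:2].astype(np.float32));bx=cv2.boxPoints(r);e=bx[1]-bx[0];e2=bx[2]-bx[1]
    e=e if np.linalg.norm(e)>np.linalg.norm(e2) else e2
    print("bar",ce[i].round(),st[i,4],np.round(r[0],1),np.round(r[1],1),"az",np.degrees(np.arctan2(e[1],e[0])).round(1)%180,"z",np.median(P[b,2]))
E
python3 lidm.py wrist6
```

```text
bar [330. 166.] 2427 [437.   -9.3] [20.2 70.8] az 99.5 z 70.12879113190843
```

```bash
python3 -m inch '[[1,0.01,0,0,0.149],[1,0.01,0,0,0.149],[1,0.01,0,0,0.149],[1,0.01,0,0,0.149],[1,0.01,0,0,0.149],[1,0.01,0.004,0,0.149],[1,0,0,-0.02,0.149],[1,0,0,-0.02,0.149],[1,0,0,-0.02,0.149],[1,0,0,0,0.149]]'
python3 -m inch '[[1,0,0,0,0],[1,0,0,0,0]]'
```

```text
t: 8.35
ee_pos: [438.3, -11.6, 295.2]
ee_rot: [-88.2, 1.4, 9.7]
wrist_force: [-0.4, -0.1, -0.8]
width: 85.3
t: 8.55
ee_pos: [437.8, -11.3, 291.8]
ee_rot: [-88.1, 1.8, 9.6]
wrist_force: [-0.6, -0.1, 0.2]
width: 85.5
```

```bash
cat > st.py <<'E'
from h import *
s=read_state();M=R.from_euler("xyz",s["ee_rot"],degrees=True).as_matrix()
print("t",round(s["t"],2),"ee",s["ee_pos"].round(1),"rot",s["ee_rot"].round(1),"grip",(s["ee_pos"]+155*M[:,1]).round(1),"ydir",M[:,1].round(3),"xaz",np.degrees(np.arctan2(M[1,0],M[0,0])).round(1),"xz",M[2,0].round(3),"w",s["width"].round(1),"F",s["wrist_force"].round(1),"T",s["wrist_torque"].round(2),"J",s["joint_positions"].round(1))
E
python3 st.py
python3 - <<'E'
from h import *
f=grab_frame("wrist");np.savez("w7.npz",**f);cv2.imwrite("pics/w7.png",f["img"])
E
python3 lidm.py w7; python3 st.py
```

```text
bar [629. 102.] 2662 [564.6 114.9] [15.4 77. ] az 112.4 z 69.03490382497273
bar [331. 256.] 3143 [435.6   1.6] [21.5 52.5] az 99.5 z 69.03490382497273Traceback (most recent call last):
  File "st.py", line 3, in <module>
    print("t",round(s["t"],2),"ee",s["ee_pos"].round(1),"rot",s["ee_rot"].round(1),"grip",(s["ee_pos"]+155*M[:,1]).round(1),"ydir",M[:,1].round(3),"xaz",np.degrees(np.arctan2(M[1,0],M[0,0])).round(1),"xz",M[2,0].round(3),"w",s["width"].round(1),"F",s["wrist_force"].round(1),"T",s["wrist_torque"].round(2),"J",s["joint_positions"].round(1))
                                                                                                                                                                                                                                 ^^^^^^^^^^^^^^^^
AttributeError: 'float' object has no attribute 'round'
Traceback (most recent call last):
  File "st.py", line 3, in <module>
    print("t",round(s["t"],2),"ee",s["ee_pos"].round(1),"rot",s["ee_rot"].round(1),"grip",(s["ee_pos"]+155*M[:,1]).round(1),"ydir",M[:,1].round(3),"xaz",np.degrees(np.arctan2(M[1,0],M[0,0])).round(1),"xz",M[2,0].round(3),"w",s["width"].round(1),"F",s["wrist_force"].round(1),"T",s["wrist_torque"].round(2),"J",s["joint_positions"].round(1))
                                                                                                                                                                                                                                 ^^^^^^^^^^^^^^^^
AttributeError: 'float' object has no attribute 'round'
```

View pics/w7.png

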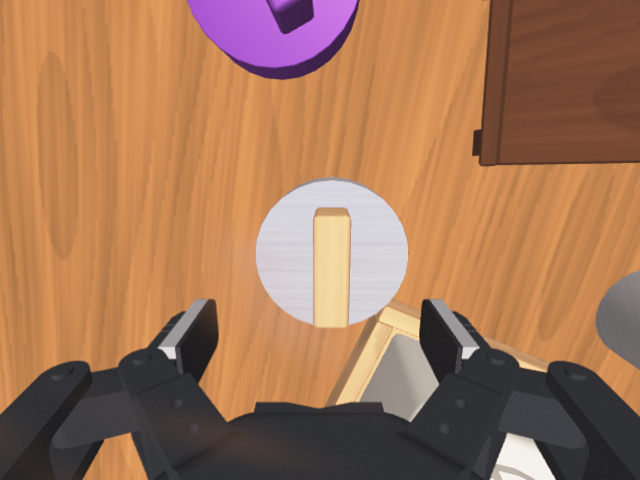

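```bash
sed -i 's/s\["width"\].round(1)/round(s["width"],1)/' st.py; sed -i 's/640,300)/640,400)/' lidm.py; python3 lidm.py w7; python3 st.py
```

```text
bar [629. 102.] 2662 [564.6 114.9] [15.4 77. ] az 112.4 z 69.37589259527402
bar [331. 270.] 4112 [437.1  -7.5] [21.5 71.1] az 99.5 z 69.37589259527402
t 8.6 ee [437.8 -11.3 292. ] rot [-88.1   1.7   9.6] grip [432.3  -7.  137.2] ydir [-0.035  0.028 -0.999] xaz 9.6 xz -0.03 w 85.5 F [ 0.6 -0.5 -1.1] T [-0.03 -0.01 -0.01] J [-16.6  -6.9 123.9   1.   65.4 -26.6]
```

```bash
python3 -m inch '[[1,0.003,0,-0.02,0],[1,0.001,0,-0.02,0]]'; python3 st.py
```

```text
t: 8.8
ee_pos: [443.5, -11.7, 254.2]
ee_rot: [-88.3, 1.3, 9.4]
wrist_force: [0.4, -0.5, -0.8]
width: 85.2
t 8.8 ee [443.5 -11.7 254.2] rot [-88.3   1.3   9.4] grip [439.3  -7.8  99.3] ydir [-0.027  0.026 -0.999] xaz 9.4 xz -0.023 w 85.2 F [ 0.4 -0.5 -0.8] T [-0.   -0.05 -0.01] J [-16.4  -2.1 124.2   1.1  59.9 -26.3]
```

```bash
python3 -m inch '[[1,-0.002,0,-0.02,0],[1,-0.002,0,-0.018,0]]'; python3 st.py
```

```text
t: 9.0
ee_pos: [440.4, -12.0, 215.7]
ee_rot: [-88.4, 1.1, 9.1]
wrist_force: [-0.3, 0.2, 0.5]
width: 85.4
t 9.0 ee [440.4 -12.  215.7] rot [-88.4   1.1   9.1] grip [436.7  -8.1  60.8] ydir [-0.024  0.025 -0.999] xaz 9.1 xz -0.02 w 85.4 F [-0.3  0.2  0.5] T [0.04 0.05 0.04] J [-16.5   2.  125.2   1.2  54.5 -26.3]
```

```bash
python3 -m inch '[[0.1,0,0,-0.003,0],[0.1,0,0,0,0],[0.1,0,0,0,0],[0.1,0,0,0,0],[0.1,0,0,0,0],[0.1,0,0,0,0],[0.1,0,0,0,0]]' 40; python3 st.py
```

```text
t: 9.7
ee_pos: [441.1, -12.0, 214.3]
ee_rot: [-88.4, 1.0, 8.8]
wrist_force: [0.9, -0.2, -1.7]
width: 21.2
t 9.7 ee [441.1 -12.  214.3] rot [-88.4   1.    8.8] grip [437.7  -8.2  59.4] ydir [-0.022  0.024 -0.999] xaz 8.8 xz -0.018 w 21.2 F [ 0.9 -0.2 -1.7] T [ 0.   -0.05 -0.02] J [-16.5   2.3 125.1   1.2  54.2 -26.1]
```

```bash
python3 -m inch '[[0.1,0,0,0.04,0],[0.1,0,0,0.045,0],[0.1,0,0,0.045,0],[0.1,0,0,0.04,0],[0.1,0.02,-0.025,0,0.11],[0.1,0.02,-0.025,0,0.11],[0.1,0.02,-0.025,0,0.11],[0.1,0.02,-0.025,0,0.11],[0.1,0.018,-0.020,0,0.01],[0.1,0,0,0,0]]'; python3 st.py
python3 - <<'E'
from h import *
for n in("wrist","top","side"):
    f=grab_frame(n);cv2.imwrite(f"pics/{n}8.png",f["img"]);np.savez(n+"8.npz",**f)
a=cv2.imread("pics/wrist8.png");b=cv2.imread("pics/side8.png");cv2.imwrite("pics/cmb8.png",cv2.resize(np.hstack([a,b]),(800,300)))
E
python3 st.py
```

```text
t: 10.7
ee_pos: [537.1, -134.7, 388.0]
ee_rot: [-88.4, 1.5, 35.8]
wrist_force: [0.3, 1.6, -3.0]
width: 21.4
t 10.7 ee [ 537.1 -134.7  388. ] rot [-88.4   1.5  35.8] grip [ 531.3 -133.5  233.1] ydir [-0.037  0.008 -0.999] xaz 35.8 xz -0.026 w 21.4 F [ 0.3  1.6 -3. ] T [ 0.06 -0.   -0.03] J [-25.7   2.5 103.9  -0.5  75.7 -61.4]
t 10.85 ee [ 535.5 -132.3  387.6] rot [-88.3   1.5  35.9] grip [ 529.5 -130.8  232.7] ydir [-0.039  0.009 -0.999] xaz 35.9 xz -0.026 w 21.8 F [ 0.3  0.6 -4.1] T [ 0.01 -0.09  0.02] J [-25.6   2.3 104.2  -0.5  75.8 -61.3]
```

View pics/cmb8.png

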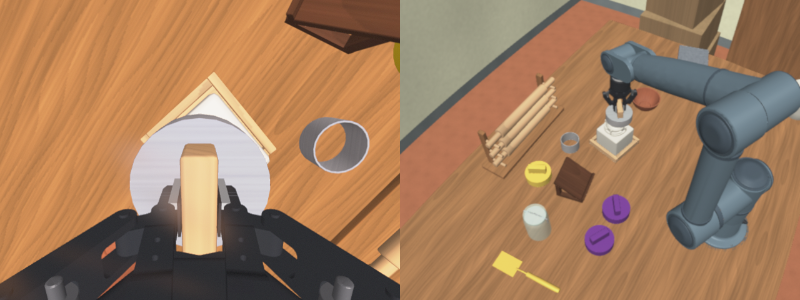

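```bash
cat > disc.py <<'E'
from h import *
import sys
tag=sys.argv[1]; ex=np.array([float(v) for v in sys.argv[2:5]]) # expected disc-top centre
rad=53.5
for n in("wrist","top","side"):
    try: f=load(n+tag)
    except Exception: continue
    px,P=cloud(f,0,0,640,480)
    H=cv2.cvtColor(f["img"],cv2.COLOR_BGR2HSV)[px[:,1],px[:,0]].astype(int)
    g=(f["depth"][px[:,1],px[:,0]]>0)&(np.linalg.norm(P[:,:2]-ex[:2],axis=1)<75)&(abs(P[:,2]-ex[2])<9)&(H[:,1]<60)&(H[:,2]>90)
    Q=P[g];
    if len(Q)<50: print(n,len(Q));continue
    I=Q
    for _ in range(8):
        c=I.mean(0);nn=np.linalg.svd(I-c,full_matrices=False)[2][2];nn*=np.sign(nn[2]);I2=Q[abs((Q-c)@nn)<2.0]
        if len(I2)<30:break
        I=I2
    hull=cv2.convexHull(I[:,:2].astype(np.float32))[:,0]
    (cc,r)=cv2.minEnclosingCircle(hull)
    zc=c[2]-((np.array(cc)-c[:2])@nn[:2])/nn[2]
    print(n,len(Q),len(I),"n",nn.round(3),"tilt",np.degrees(np.arccos(nn[2])).round(1),"circ",np.round(cc,1),round(r,1),"z",zc.round(1),"origin",(np.array([cc[0],cc[1],zc])-35*nn).round(1))
E
python3 disc.py 8 529 -130.5 208
```

```text
wrist 19285 19023 n [0.014 0.008 1.   ] tilt 0.9 circ [ 530.7 -134.7] 53.4 z 208.9 origin [ 530.2 -135.   173.9]
top 53 45 n [ 0.02  -0.013  1.   ] tilt 1.4 circ [ 524.9 -128.5] 28.6 z 208.9 origin [ 524.2 -128.   174. ]
side 783 461 n [0.007 0.014 1.   ] tilt 0.9 circ [ 527.9 -132.8] 54.4 z 211.9 origin [ 527.6 -133.3  176.9]
```

```bash
python3 -m inch '[[0.1,0.007,0,-0.008,0],[0.1,0.007,0,-0.010,0]]'; python3 st.py
python3 - <<'E'
from h import *
for n in("wrist","side"):
    f=grab_frame(n);np.savez(n+"9.npz",**f);cv2.imwrite(f"pics/{n}9.png",f["img"])
E
python3 st.py;python3 disc.py 9 543 -134 190
```

```text
t: 11.05
ee_pos: [549.2, -130.9, 369.8]
ee_rot: [-88.4, 1.4, 35.9]
wrist_force: [0.7, -0.9, -3.4]
width: 21.6
t 11.05 ee [ 549.2 -130.9  369.8] rot [-88.4   1.4  35.9] grip [ 543.5 -129.5  214.9] ydir [-0.037  0.009 -0.999] xaz 35.9 xz -0.025 w 21.6 F [ 0.7 -0.9 -3.4] T [ 0.03 -0.01  0.06] J [-24.8   5.1 103.2  -0.5  73.9 -60.6]
t 11.15 ee [ 549.2 -130.7  368. ] rot [-88.1   1.5  36. ] grip [ 542.8 -129.1  213.1] ydir [-0.041  0.01  -0.999] xaz 36.0 xz -0.027 w 21.2 F [-0.8 -0.6 -3.7] T [ 0.02  0.02 -0.05] J [-24.8   5.2 103.3  -0.5  73.9 -60.6]
wrist 19268 19020 n [0.013 0.007 1.   ] tilt 0.8 circ [ 543.3 -130.9] 53.6 z 190.7 origin [ 542.8 -131.1  155.7]
side 761 431 n [0.012 0.027 1.   ] tilt 1.7 circ [ 541.6 -128.3] 55.4 z 191.8 origin [ 541.2 -129.2  156.8]
```

```bash
python3 -m inch '[[0.1,0.001,-0.003,-0.012,0],[0.1,0.001,-0.001,-0.010,0]]' 40; python3 st.py
```

```text
t: 11.35
ee_pos: [551.5, -134.3, 345.5]
ee_rot: [-88.3, 1.5, 36.0]
wrist_force: [-0.3, 0.5, -2.7]
width: 21.9
t 11.35 ee [ 551.5 -134.3  345.5] rot [-88.3   1.5  36. ] grip [ 545.5 -132.9  190.7] ydir [-0.039  0.009 -0.999] xaz 36.0 xz -0.026 w 21.9 F [-0.3  0.5 -2.7] T [ 0.   -0.03  0.02] J [-25.1   7.  103.8  -0.5  71.5 -60.9]
```

```bash
python3 -m inch '[[0.1,0,0,-0.006,0]]'; python3 -m inch '[[0.1,0,0,-0.004,0]]' ; python3 st.py
```

```text
t: 11.45
ee_pos: [551.4, -134.4, 338.2]
ee_rot: [-88.2, 1.5, 36.0]
wrist_force: [-1.7, -0.2, -1.2]
width: 21.5
t: 11.55
ee_pos: [551.2, -134.6, 333.5]
ee_rot: [-88.2, 1.6, 36.0]
wrist_force: [-8.1, -0.2, 18.8]
width: 21.4
t 11.55 ee [ 551.2 -134.6  333.5] rot [-88.2   1.6  36. ] grip [ 544.7 -133.1  178.7] ydir [-0.042  0.009 -0.999] xaz 36.0 xz -0.028 w 21.4 F [-8.1 -0.2 18.8] T [0.21 0.89 0.12] J [-25.1   7.9 104.2  -0.6  70.3 -60.9]
```

```bash
python3 -m inch '[[0.1,-0.001,0,0,0],[0.1,0,0,0,0]]' 25
python3 - <<'E'
from h import *
for n in("wrist","side"):
    f=grab_frame(n);np.savez(n+"10.npz",**f);cv2.imwrite(f"pics/{n}10.png",f["img"])
    if n=="side": crop(f,285,150,405,250,"s10c.png",6)
E
python3 st.py;python3 disc.py 10 543 -134 155
```

```text
t: 11.75
ee_pos: [550.6, -134.8, 334.1]
ee_rot: [-88.2, 1.5, 36.0]
wrist_force: [-1.8, -1.4, -3.7]
width: 21.4
t 11.85 ee [ 550.6 -134.8  334. ] rot [-88.2   1.5  36. ] grip [ 544.4 -133.3  179.1] ydir [-0.04   0.009 -0.999] xaz 36.0 xz -0.027 w 21.4 F [-1.  -0.9 -1.8] T [ 0.03 -0.09 -0.01] J [-25.1   7.7 104.3  -0.5  70.2 -60.9]
wrist 19275 19026 n [0.015 0.006 1.   ] tilt 0.9 circ [ 543.8 -134.9] 53.6 z 155.0 origin [ 543.3 -135.1  120. ]
side 736 380 n [0.024 0.006 1.   ] tilt 1.4 circ [ 542.6 -133.9] 54.1 z 158.2 origin [ 541.8 -134.2  123.2]
```

View pics/s10c.png

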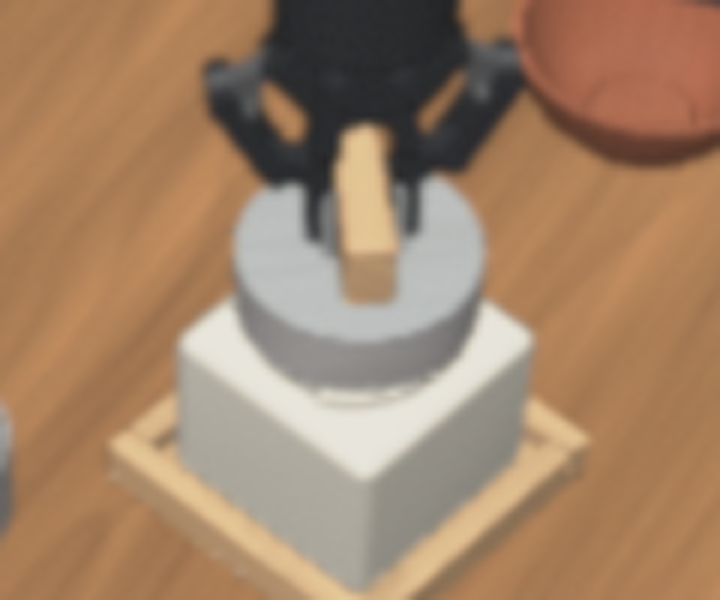

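```bash
python3 -m inch '[[0.1,0,0,-0.003,0]]' 20; python3 -m inch '[[0.1,0,0,-0.001,0],[0.1,0,0,-0.001,0]]'; python3 -m inch '[[0.1,0,0,-0.001,0],[0.1,0,0,-0.001,0]]'; python3 st.py
```

```text
t: 11.95
ee_pos: [550.9, -134.9, 333.3]
ee_rot: [-88.2, 1.5, 36.0]
wrist_force: [-10.3, 2.6, 22.5]
width: 21.5
t: 12.15
ee_pos: [551.0, -134.9, 333.7]
ee_rot: [-88.3, 1.5, 36.1]
wrist_force: [-2.5, 1.2, 4.9]
width: 21.8
t: 12.35
ee_pos: [551.1, -135.0, 333.6]
ee_rot: [-88.3, 1.6, 36.1]
wrist_force: [-4.9, 1.8, 8.0]
width: 21.2
t 12.35 ee [ 551.1 -135.   333.6] rot [-88.3   1.6  36.1] grip [ 545.  -133.6  178.7] ydir [-0.04   0.009 -0.999] xaz 36.1 xz -0.027 w 21.2 F [-4.9  1.8  8. ] T [0.42 0.79 0.06] J [-25.1   7.8 104.2  -0.6  70.2 -61. ]
```

```bash
python3 -m inch '[[0.35,0,0,0,0],[0.35,0,0,0,0],[0.35,0,0,0.001,0],[0.35,0,0,0,0],[0.35,0,0,0,0]]' 20
python3 - <<'E'
from h import *
for n in("wrist","side"):
    f=grab_frame(n);np.savez(n+"11.npz",**f);cv2.imwrite(f"pics/{n}11.png",f["img"])
E
python3 st.py;python3 disc.py 11 543 -134 155
```

```text
t: 12.85
ee_pos: [551.4, -135.1, 334.2]
ee_rot: [-88.4, 1.5, 36.1]
wrist_force: [0.7, -0.4, 0.2]
width: 30.0
t 12.95 ee [ 551.4 -135.1  334.2] rot [-88.4   1.5  36.1] grip [ 545.6 -133.9  179.3] ydir [-0.038  0.007 -0.999] xaz 36.1 xz -0.026 w 30.4 F [-0.2 -0.4 -0.2] T [-0.02  0.02  0.03] J [-25.1   7.8 104.2  -0.6  70.1 -61. ]
wrist 19518 19290 n [-0.     0.001  1.   ] tilt 0.1 circ [ 543.7 -135.3] 53.4 z 154.2 origin [ 543.7 -135.4  119.2]
side 720 404 n [-0.004 -0.011  1.   ] tilt 0.7 circ [ 543.6 -134.5] 54.8 z 157.2 origin [ 543.7 -134.1  122.2]
```

View pics/wrist11.png

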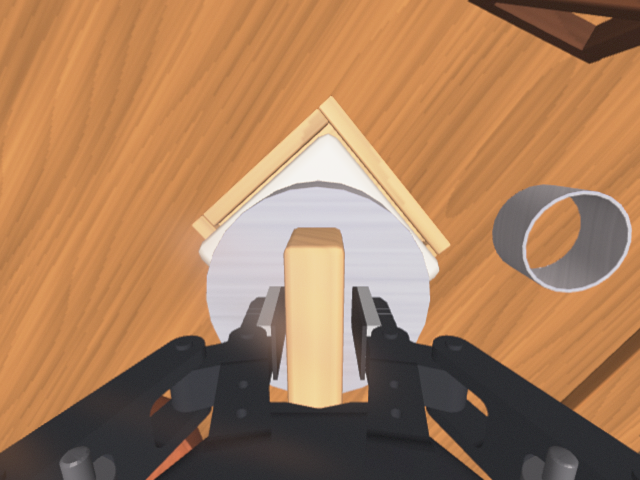

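The lid rests freely and level on the ridges, with its origin at about 119 mm and a tilt of 0.1°. Now I'll turn it back anticlockwise with a loose hold.

```bash
python3 -m inch '[[0.28,-0.002,-0.001,0,0],[0.28,0,0,0,0.1],[0.28,0,0,0,0.1],[0.28,0,0,0,0.1],[0.28,0,0,0,0.1],[0.28,0,0,0,0.1],[0.28,0,0,0,0.1]]' 20;  python3 st.py
python3 - <<'E'
from h import *
for n in("wrist","side"):
    f=grab_frame(n);np.savez(n+"12.npz",**f);cv2.imwrite(f"pics/{n}12.png",f["img"])
E
python3 st.py;python3 disc.py 12 543 -134 152; python3 lidm.py wrist12 119
```

```text
t: 13.65
ee_pos: [549.9, -135.6, 336.7]
ee_rot: [-88.5, 0.9, 71.3]
wrist_force: [-0.7, 1.2, -2.3]
width: 24.2
t 13.65 ee [ 549.9 -135.6  336.7] rot [-88.5   0.9  71.3] grip [ 545.4 -136.6  181.8] ydir [-0.029 -0.007 -1.   ] xaz 71.3 xz -0.016 w 24.2 F [-0.7  1.2 -2.3] T [ 0.41 -0.02 -0.08] J [-25.2   7.3 104.4  -1.1  69.6 -96. ]
t 13.75 ee [ 549.7 -135.7  336.2] rot [-88.5   1.   71.1] grip [ 545.1 -136.9  181.3] ydir [-0.03  -0.008 -1.   ] xaz 71.1 xz -0.017 w 24.2 F [ 0.7 -0.8 -0.3] T [-0.01 -0.1   0.  ] J [-25.2   7.4 104.5  -1.2  69.5 -95.8]
wrist 19578 19255 n [ 0.003 -0.006  1.   ] tilt 0.4 circ [ 543.8 -136.8] 53.4 z 156.6 origin [ 543.7 -136.5  121.6]
side 666 391 n [-0.013  0.012  1.   ] tilt 1.0 circ [ 543.3 -136.5] 54.2 z 158.3 origin [ 543.7 -137.   123.3]
bar [320. 319.] 9723 [ 539.7 -136.1] [27.4 67.5] az 160.1 z 192.43722903234442
```

View pics/wrist12.png

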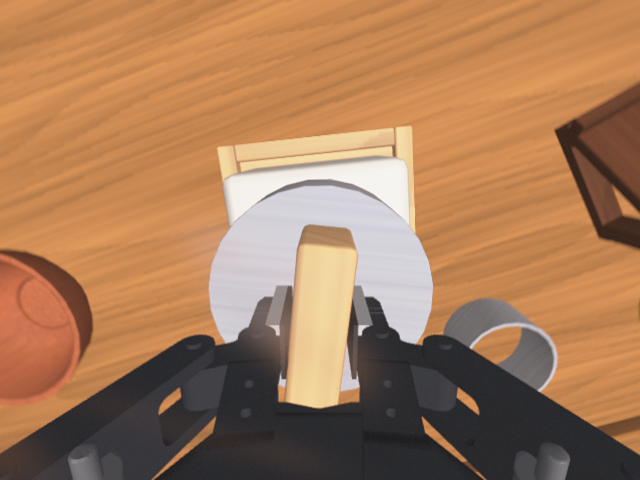

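```bash
python3 -m inch '[[0.28,-0.001,0.001,0,0.09],[0.28,0,0,-0.002,0.08],[0.28,0,0,-0.003,0]]' 20;  python3 st.py
python3 - <<'E'
from h import *
for n in("wrist","side"):
    f=grab_frame(n);np.savez(n+"13.npz",**f);cv2.imwrite(f"pics/{n}13.png",f["img"])
E
python3 st.py;python3 disc.py 13 543 -134 150
```

```text
t: 14.05
ee_pos: [550.0, -134.9, 335.4]
ee_rot: [-88.9, 0.9, 80.7]
wrist_force: [-4.5, 3.1, 11.1]
width: 24.0
t 14.05 ee [ 550.  -134.9  335.4] rot [-88.9   0.9  80.7] grip [ 546.6 -136.8  180.5] ydir [-0.022 -0.013 -1.   ] xaz 80.7 xz -0.016 w 24.0 F [-4.5  3.1 11.1] T [ 0.66  0.64 -0.19] J [ -25.1    7.3  104.6   -1.3   68.9 -105.3]
t 14.15 ee [ 550.  -134.9  335.3] rot [-88.9   0.9  80.6] grip [ 546.6 -136.8  180.3] ydir [-0.022 -0.013 -1.   ] xaz 80.6 xz -0.016 w 23.9 F [-2.3  3.5  9.1] T [ 0.65  0.34 -0.19] J [ -25.1    7.3  104.6   -1.3   68.9 -105.2]
wrist 18581 18459 n [ 0.002 -0.003  1.   ] tilt 0.2 circ [ 543.4 -136.9] 53.6 z 145.9 origin [ 543.3 -136.8  110.9]
side 691 386 n [-0.002  0.015  1.   ] tilt 0.9 circ [ 542.  -136.9] 54.4 z 149.1 origin [ 542.1 -137.5  114.1]
```

View pics/wrist13.png

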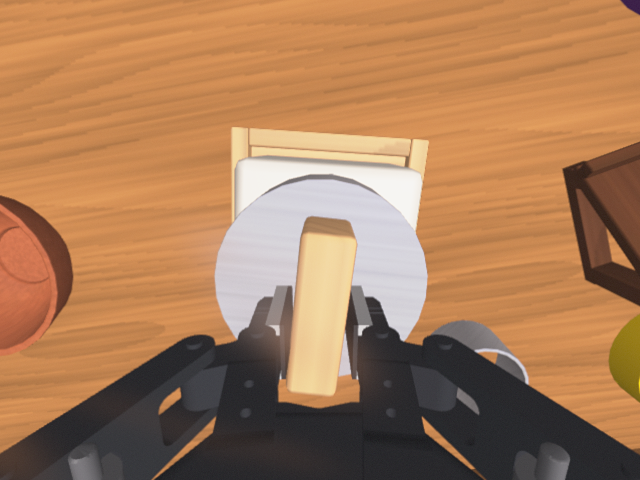

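```bash
python3 -m inch '[[0.32,-0.002,0.003,0,0],[0.32,-0.001,0,0,0]]' 20;  python3 st.py
python3 - <<'E'
from h import *
for n in("wrist","side"):
    f=grab_frame(n);np.savez(n+"14.npz",**f);cv2.imwrite(f"pics/{n}14.png",f["img"])
E
python3 disc.py 14 543 -134 150
```

```text
t: 14.35
ee_pos: [547.1, -132.2, 336.3]
ee_rot: [-89.0, 1.0, 80.4]
wrist_force: [0.4, -0.0, -0.6]
width: 27.3
t 14.35 ee [ 547.1 -132.2  336.3] rot [-89.    1.   80.4] grip [ 544.1 -134.5  181.3] ydir [-0.02  -0.015 -1.   ] xaz 80.4 xz -0.018 w 27.3 F [ 0.4 -0.  -0.6] T [-0.02 -0.03  0.04] J [ -24.9    6.8  105.1   -1.3   68.8 -104.8]
wrist 17930 17795 n [0. 0. 1.] tilt 0.0 circ [ 542.8 -137. ] 53.5 z 146.1 origin [ 542.8 -137.   111.1]
side 684 392 n [-0.003  0.009  1.   ] tilt 0.6 circ [ 541.6 -135.8] 54.4 z 149.3 origin [ 541.7 -136.1  114.3]
```

```bash
python3 -m inch '[[0.28,-0.001,0,-0.004,0],[0.28,0,0,-0.003,-0.1],[0.28,0,0,-0.001,-0.1],[0.28,0,0,-0.001,-0.1],[0.28,0,0,0,-0.1],[0.28,0,0,0,-0.1]]' 20;  python3 st.py
python3 - <<'E'
from h import *
for n in("wrist","side"):
    f=grab_frame(n);np.savez(n+"15.npz",**f);cv2.imwrite(f"pics/{n}15.png",f["img"])
E
python3 disc.py 15 543 -134 146
```

```text
t: 15.05
ee_pos: [546.1, -132.9, 327.3]
ee_rot: [-89.0, 1.1, 50.6]
wrist_force: [-0.1, 0.6, -0.3]
width: 23.9
t 15.05 ee [ 546.1 -132.9  327.3] rot [-89.    1.1  50.6] grip [ 542.2 -133.5  172.4] ydir [-0.025 -0.004 -1.   ] xaz 50.6 xz -0.019 w 23.9 F [-0.1  0.6 -0.3] T [ 0.21 -0.1   0.07] J [-25.1   7.4 105.4  -0.9  68.4 -75.4]
wrist 18723 18461 n [ 0.    -0.001  1.   ] tilt 0.1 circ [ 542.8 -134.9] 53.7 z 145.4 origin [ 542.8 -134.8  110.4]
side 702 384 n [-0.012  0.     1.   ] tilt 0.7 circ [ 541.1 -133.8] 54.0 z 148.4 origin [ 541.6 -133.8  113.4]
```

View pics/wrist15.png

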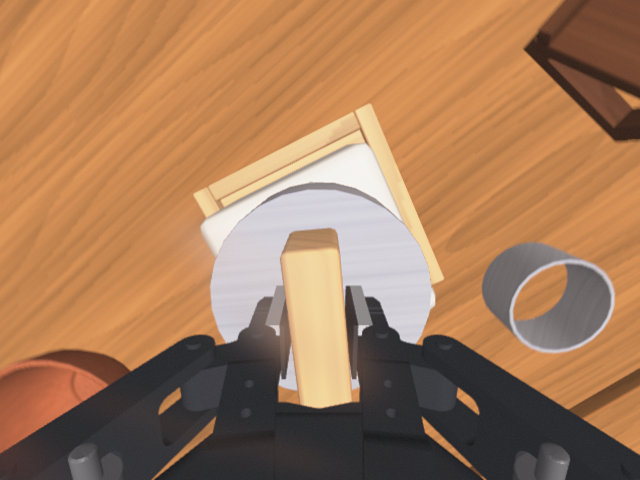

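```bash
python3 -m inch '[[0.28,0.001,-0.001,-0.001,-0.1],[0.28,0,0,-0.001,-0.1],[0.28,0,0,0,-0.1],[0.28,0,0,0,-0.1],[0.28,0,0,0,-0.1],[0.28,0,0,0,-0.1]]' 20;  python3 -m inch '[[0.28,0,0,0,-0.08]]'; python3 -m inch '[[0.28,0,0,0,-0.06]]'; python3 st.py
python3 - <<'E'
from h import *
for n in("wrist","side"):
    f=grab_frame(n);np.savez(n+"16.npz",**f);cv2.imwrite(f"pics/{n}16.png",f["img"])
E
python3 disc.py 16 543 -134 142
```

```text
t: 15.75
ee_pos: [547.0, -134.1, 324.1]
ee_rot: [-89.0, 1.1, 16.1]
wrist_force: [1.8, -1.6, -0.4]
width: 23.8
t: 15.85
ee_pos: [546.9, -134.3, 323.6]
ee_rot: [-89.0, 1.1, 11.5]
wrist_force: [0.5, -1.5, -0.2]
width: 23.8
t: 15.95
ee_pos: [546.8, -134.5, 323.1]
ee_rot: [-89.1, 1.1, 8.0]
wrist_force: [-1.2, -1.5, -0.2]
width: 24.0
t 15.95 ee [ 546.8 -134.5  323.1] rot [-89.1   1.1   8. ] grip [ 543.4 -132.4  168.2] ydir [-0.022  0.013 -1.   ] xaz 8.0 xz -0.02 w 24.0 F [-1.2 -1.5 -0.2] T [-0.12 -0.05  0.13] J [-25.4   7.9 105.4   0.2  68.2 -33.5]
wrist 18696 18477 n [0.005 0.011 1.   ] tilt 0.7 circ [ 543.  -134.2] 53.4 z 141.2 origin [ 542.8 -134.6  106.3]
side 702 356 n [-0.021  0.025  0.999] tilt 1.9 circ [ 541.4 -133.3] 53.7 z 144.6 origin [ 542.1 -134.2  109.6]
```

View pics/wrist16.png

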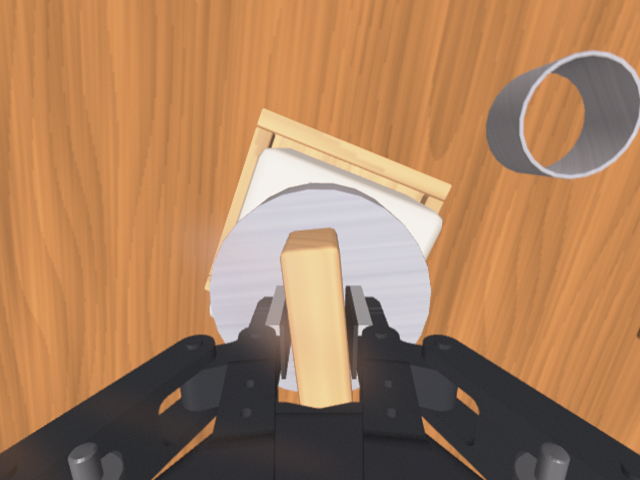

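Lid z is now about 106.3 and it is almost home. I'll keep turning until torque shows at the stop.

```bash
for i in 1; do python3 -m inch '[[0.28,0,0,0.001,-0.05]]'; python3 st.py; done; python3 -m inch '[[0.28,0,0,0.001,-0.04]]'; python3 st.py;python3 -m inch '[[0.28,0,0,0.001,-0.04]]'; python3 st.py
```

```text
t: 16.15
ee_pos: [546.6, -134.5, 323.3]
ee_rot: [-89.1, 1.2, 5.4]
wrist_force: [0.6, -1.4, -3.8]
width: 24.2
t 16.15 ee [ 546.6 -134.5  323.3] rot [-89.1   1.2   5.4] grip [ 543.2 -132.3  168.3] ydir [-0.022  0.014 -1.   ] xaz 5.4 xz -0.021 w 24.2 F [ 0.6 -1.4 -3.8] T [-0.31 -0.36  0.21] J [-25.4   7.8 105.4   0.2  68.3 -30.9]
t: 16.25
ee_pos: [546.6, -134.7, 323.5]
ee_rot: [-89.1, 1.2, 3.3]
wrist_force: [2.7, -1.1, -4.0]
width: 24.2
t 16.25 ee [ 546.6 -134.7  323.5] rot [-89.1   1.2   3.3] grip [ 543.3 -132.4  168.5] ydir [-0.021  0.014 -1.   ] xaz 3.3 xz -0.02 w 24.2 F [ 2.7 -1.1 -4. ] T [-0.18 -0.65  0.63] J [-25.4   7.8 105.4   0.2  68.2 -28.8]
t: 16.35
ee_pos: [546.5, -134.6, 323.5]
ee_rot: [-89.1, 1.1, 1.2]
wrist_force: [2.0, -2.1, -3.0]
width: 23.9
t 16.35 ee [ 546.5 -134.6  323.5] rot [-89.1   1.1   1.2] grip [ 543.4 -132.4  168.5] ydir [-0.02   0.014 -1.   ] xaz 1.2 xz -0.02 w 23.9 F [ 2.  -2.1 -3. ] T [-0.21 -0.47  1.17] J [-25.4   7.8 105.5   0.3  68.2 -26.7]
```

```bash
python3 -m inch '[[0.35,0,0,0,0.06],[0.6,0,0,0,0],[1,0,0,0,0],[1,0,0,0,0],[1,0,0,0.02,0],[1,0,0,0.04,0],[1,-0.01,0,0.04,0],[1,-0.02,0,0.04,0],[1,0,0,0,0]]'
python3 - <<'E'
from h import *
for n in("wrist","side","top"):
    f=grab_frame(n);np.savez(n+"17.npz",**f);cv2.imwrite(f"pics/{n}17.png",f["img"])
E
python3 st.py; python3 disc.py 17 543 -134 142; python3 lidm.py wrist17 106.5
python3 - <<'E'
import cv2,numpy as np
a=cv2.imread("pics/wrist17.png");b=cv2.imread("pics/side17.png");cv2.imwrite("pics/cmb17.png",cv2.resize(np.hstack([a,b]),(800,300)))
E
```

```text
t: 17.25
ee_pos: [513.6, -133.4, 464.8]
ee_rot: [-88.8, 1.6, 5.1]
wrist_force: [0.3, 0.1, 0.1]
width: 85.3
t 17.4 ee [ 513.8 -133.1  457.5] rot [-88.5   2.1   5.1] grip [ 507.7 -129.6  302.7] ydir [-0.039  0.023 -0.999] xaz 5.1 xz -0.037 w 85.4 F [ 1.1  0.9 -0.6] T [ 0.02 -0.   -0.02] J [-26.8  -4.  103.    0.2  83.6 -31.9]
wrist 8375 8264 n [ 0.    -0.002  1.   ] tilt 0.1 circ [ 542.8 -135.3] 53.4 z 140.5 origin [ 542.8 -135.2  105.5]
top 379 273 n [ 0.013 -0.013  1.   ] tilt 1.0 circ [ 542.5 -131.5] 51.6 z 140.8 origin [ 542.1 -131.1  105.8]
side 850 479 n [0.001 0.017 1.   ] tilt 1.0 circ [ 543.6 -135.1] 54.9 z 143.7 origin [ 543.6 -135.7  108.7]
bar [366. 246.] 2428 [ 542.  -134.1] [21.6 71.4] az 100.8 z 176.2754514641109
```

View pics/cmb17.png

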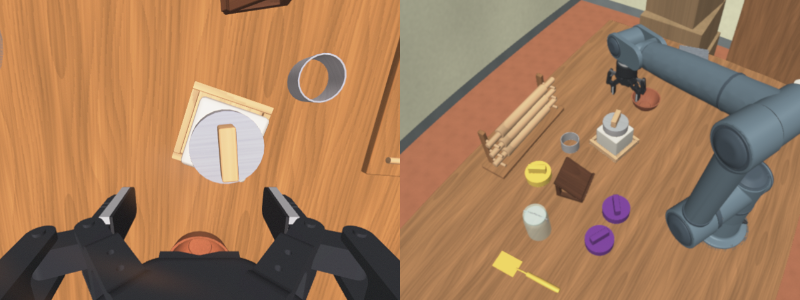

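The bar points at 100.8°, so the lid x axis is at 10.8° against the jar's −13.2°. That is 24°, equivalent to the lugs sitting at −66°, fully home.

```bash
python3 -c "
from plant import *
print(hand_in())"
```

```text
the job is handed in; nothing more can be done
None
```

The steel lid is screwed fully home on the square jar and released, and I've handed the job in at about 17.4 s. I don't have a verdict, since handing in reports none.

**How I did it:**
- **Off the rest:** The tool could not tilt to match the sloping lid, so I lifted it by the ends of its bar.
- **Levelling:** I first tried to level the lid by dragging it against the table, but it only slid (wrist force about 69 N). I let go with its low edge on the table, it dropped flat, and I regripped the bar across its width.
- **On the ridges:** I released the lid on the jar's thread ridges to let it rest freely. It sat at about 119 mm with a tilt of 0.1°.
- **Screwing home:** With a loose hold I turned it anticlockwise until it dropped to about 111 mm. I then turned it clockwise until the wrist torque rose to 1.2 N m at the stop, and let go.

**Last checks, from the wrist camera unless noted:**
- **Height:** The lid origin is at 105.5 mm.
- **Tilt:** 0.1°.
- **Position:** The lid is about 1 mm off the jar's axis.
- **Angle:** The lid is 24° from the flats, which puts the lugs at −66°, against the stop.
- **Contact:** The gripper is open and clear. The bowl, ring mould and clip jar look unmoved in the pictures, though I did not measure them.

**Disagreements between cameras:**
- **Height:** The side camera read about 3 mm higher (108.7 mm, just over the 108.3 mm limit) and had been similarly high on earlier lid readings. The top camera read 105.8 mm.
- **Position:** The top camera put the lid's y about 3 to 4 mm away from the other two, with part of the lid hidden.

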